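Close the dust-tight filter case

ROBOT

A 7-joint arm with a two-finger parallel gripper is mounted at the origin on the work surface. World frame = base frame: x ahead of the robot, y to its left, z up, the work surface at z = 0. Lengths are in m, angles in rad, forces in N, time in s.
With the tool pointing down it reaches from about 0.35 to 0.9 m from the base axis. Payload 8.1 kg.
Tool frame: the origin (TCP) lies between the finger pads; the fingertips stand ahead of it and the grasp point (between the pads) is the TCP (arm.nose_length is the z of the fingertips in the tool frame, in m); z points along the fingers, y is the line along which they close (so a half turn about z gives the same grasp; the last joint's range is limited). The gripper opens to 92 mm and grips with 3 to 60 N. Pads are 19 mm wide; open, the fingers measure 130 mm over their backs; the gripper's body (75 mm by 190 mm) begins 47 mm behind the grasp point.
Start: joints at [-1.362, 0.434, 0.025, 1.573, -0.012, 1.134, -0.075], TCP at [0.192, 0.595, 0.246] pointing down, gripper open.
Joint ranges: [-2.62, 2.62], [-0.44, 2.09], [-1.27, 1.32], [0.08, 2.57], [-1.32, 4.46], [0.12, 2], [-2.74, 2.74]. Speed limits (rad/s): [2.22, 2.22, 3.01, 3.01, 3.14, 3.14, 3.14].

INTERFACE

Orientations are given as a rotation vector (axis times angle).
In Python, from cell import sensors, optics, arm gives the robot as it stands.
- The arm moves only by the tool arm_command, never from a script. Its argument "deltas" is one flat list of numbers, 7 for each row, row after row: the turn, a rotation vector about the world's x, y, z as a fraction of full scale, then the shift along the world's x, y, z as a fraction of full scale, then the finger opening in mm, from 0 to 91.8. In form: [wx, wy, wz, dx, dy, dz, fingers, wx, wy, wz, dx, dy, dz, fingers, ...]. A call has 1 to 20 rows; each row is the pose to reach, as a shift and turn from the pose commanded when the call began; what a row does not reach only later rows make up. Full scale, the value 1, is 1 m for a shift and 90 degrees for a turn. A row lasts 1/10 s, in which the tool goes at most 50 mm and 8.59 degrees, less where a joint would pass 70% of its speed; a pose out of reach is approached as far as the arm can. A call with a number of a shift or a turn outside -1 to 1 is refused whole. A call with a gripper value outside its range is refused whole. The fingers move at their own pace and stop on an object; "force" is the grip in N (left out, the last holds). Time passes only in rows, so rows that repeat a pose let the fingers close. It gives the time, the measured TCP pose, the force, the opening and the grip force at its end, in the units of the state.
- sensors.observe(): the state, without advancing time (a new reading comes with each control period).
- optics.get_image(name): name is "scene" or "top"; returns the picture (480x640x3 uint8, blue, green, red); there is no depth.
- optics.calibration(name): a dict with "camera_matrix" (3x3 intrinsics, pixels), "rvec" (rotation vector, rad) and "tvec" (3), from world to camera coordinates, as OpenCV has them. Camera axes: x right, y down, z forward; pixel columns grow to the right and rows downward; lengths in m; the calibration is good to about 2 mm. A picture is of the moment at which its call begins. calibration takes no time and is no camera call.
- arm.sign_off(): hands the job in; it is judged then, once.
The state is a dict: "clock": time; "joints": joint angles; "dq": joint speeds; "joint_efforts": joint torques, N m; "position": TCP position; "ee_rot": TCP orientation; "force": force on the tool from outside, world axes, zero at the start; "ft_torque": the same for the moment, N m; "width": opening from 0.0 (shut) to 1.0 (fully open); "gripper_force": force on a finger pad.
Only numpy, scipy, OpenCV 4.12 (cv2) and the standard library are available. Lean on these libraries where they do the work, as an engineer would, in place of code of your own. Each camera call takes 0.05 s, during which the arm holds its last target. There are 200 camera calls.

TASK

Close the respirator-filter case on the joiner's bench: push the lid fully home on its seal first, then swing the four hinged clips over and press each one down until it snaps over the lid's rim, in opposite-corner order (the second clip is the one diagonally across from the first; begin at any corner). Press gently by feel, never with more than 25 N, leave the other things on the bench where they are, and let go of the case at the end.

Things in the scene. Friction and masses are not known exactly. Their poses are not given: they have to be found in the camera images.
- case: dust-tight grey plastic case for respirator filters, screwed to the bench: walls 160 mm (its x) by 220 mm (its y), 56 mm high. Origin at the centre of its underside, z up. Two clips on each long side: hinges at x = -86 mm (near) and +86 mm (far), y = +72 mm (left) and -72 mm (right). The keepers the clips snap into are set to different heights over 12 mm: to be felt.
- lid_top (a point): centre of the lid's flat top, on its surface; it moves with the lid. The flat middle, clear of the folded-over clips, is about 70 mm (case x) by 190 mm (case y). A 12 mm high rib runs along each long edge.
- lid (a joint): how far the lid stands above its seated height, m: 0 = fully home, at most 0.012. Starts 6 to 10 mm proud. It slides straight down, guided, and stays where it is left; pushing it down takes about 11 N anywhere on its flat middle; at 0 it stops on a stiff seal (about 20 N per mm).
- hinge_near_left (a point): middle of the near left clip's hinge axis, 85 mm above the bench, fixed to the case, with its axes. The axis runs along the case's y. The black clip is a plate 30 mm wide (along the axis), 5 mm thick (axis in its middle plane), reaching 46 mm from the axis; it folds towards the case's +x over the lid. Its inner face has a 16 mm deep nose, 27 mm from the axis.
- clip_near_left (a joint): clip angle, rad: 0 upright, 1.57 flat over the lid; starts 0.1 to 0.5. Swings with under 2 N to about 1.0; then a springy bead resists, rising to 5 to 11 N (rubbing included) at the free end; past it the nose is drawn down the last 2 mm onto a hard seat. Keeper heights differ: with the lid home a snapped clip rests anywhere from 1.30 to 1.76. Not snapped, it springs back below 1.0 when let go.
- hinge_near_right (a point): middle of the near right clip's hinge axis, 85 mm above the bench, fixed to the case, with its axes. The axis runs along the case's y. The black clip is a plate 30 mm wide (along the axis), 5 mm thick (axis in its middle plane), reaching 46 mm from the axis; it folds towards the case's +x over the lid. Its inner face has a 16 mm deep nose, 27 mm from the axis.
- clip_near_right (a joint): clip angle, rad: 0 upright, 1.57 flat over the lid; starts 0.1 to 0.5. Swings with under 2 N to about 1.0; then a springy bead resists, rising to 5 to 11 N (rubbing included) at the free end; past it the nose is drawn down the last 2 mm onto a hard seat. Keeper heights differ: with the lid home a snapped clip rests anywhere from 1.30 to 1.76. Not snapped, it springs back below 1.0 when let go.
- hinge_far_left (a point): middle of the far left clip's hinge axis, 85 mm above the bench, fixed to the case, with its axes. The axis runs along the case's y. The black clip is a plate 30 mm wide (along the axis), 5 mm thick (axis in its middle plane), reaching 46 mm from the axis; it folds towards the case's -x over the lid. Its inner face has a 16 mm deep nose, 27 mm from the axis.
- clip_far_left (a joint): clip angle, rad: 0 upright, 1.57 flat over the lid; starts 0.1 to 0.5. Swings with under 2 N to about 1.0; then a springy bead resists, rising to 5 to 11 N (rubbing included) at the free end; past it the nose is drawn down the last 2 mm onto a hard seat. Keeper heights differ: with the lid home a snapped clip rests anywhere from 1.30 to 1.76. Not snapped, it springs back below 1.0 when let go.
- hinge_far_right (a point): middle of the far right clip's hinge axis, 85 mm above the bench, fixed to the case, with its axes. The axis runs along the case's y. The black clip is a plate 30 mm wide (along the axis), 5 mm thick (axis in its middle plane), reaching 46 mm from the axis; it folds towards the case's -x over the lid. Its inner face has a 16 mm deep nose, 27 mm from the axis.
- clip_far_right (a joint): clip angle, rad: 0 upright, 1.57 flat over the lid; starts 0.1 to 0.5. Swings with under 2 N to about 1.0; then a springy bead resists, rising to 5 to 11 N (rubbing included) at the free end; past it the nose is drawn down the last 2 mm onto a hard seat. Keeper heights differ: with the lid home a snapped clip rests anywhere from 1.30 to 1.76. Not snapped, it springs back below 1.0 when let go.
- sanding_block: cork sanding block, 70 x 110 x 30 mm; a bystander. Origin at its underside.
- screwdriver: screwdriver lying flat, about 200 mm long; a bystander. Origin at its underside.
- pencil: wooden pencil lying flat, 150 mm long, 8 mm thick; a bystander. Origin at its underside.
- tape_roll: roll of paper tape lying flat, 100 mm across, 24 mm high; a bystander. Origin at its underside.
- glue_bottle: white glue bottle, 60 mm across, 160 mm tall; a bystander. Origin at its underside.
- spray_bottle: blue trigger spray bottle, 76 mm across, 195 mm tall; a bystander. Origin at its underside.
- varnish_tin: varnish tin, 80 mm across, 100 mm tall; a bystander. Origin at its underside.

How it is judged:
By the outcome, as a careful person would: the job done as asked, in the order asked, and still so for the second after the job is handed in, with the robot touching nothing.
It also fails if it takes over 72 s, if anything falls off the work surface, if the arm or the gripper's body presses on something with over 40 N, if the wrist force passes 120 N, or if a joint passes its speed limit or range.

## Working session

There is one attempt and no reset: what is moved stays moved. The work goes in short steps, Python scripts to look and compute and a tool call to move; the robot and the scene stay as the last step left them, time stands still between calls to the robot, and variables do not carry over. Pictures are saved under pics/ and viewed, at most 10 in all, crops included, and the job is handed in when it is done.

Besides the shell and the picture viewer there is one more tool, called after "Emit:" by a JSON object that holds its "op" and its "data", one argument or row to a line. arm_command: Moves the arm, as the interface text tells. Its arguments: {"type":"object","properties":{"deltas":{"type":"array","items":{"type":"number"}},"force":{"type":"number"}},"required":["deltas"]}

```bash
ls; mkdir -p pics
python3 - <<'E'
from cell import sensors, optics, arm
import cv2
s=sensors.observe()
print(s, arm.nose_length)
for n in("scene","top"):
    cv2.imwrite(f"pics/{n}0.png",optics.get_image(n)); print(n,optics.calibration(n))
E
```

```text
pics
{'clock': 0.0, 'joints': array([-1.36157431,  0.43519597,  0.02498052,  1.57411761, -0.0115897 ,
        1.13399963, -0.07512421]), 'dq': array([ 0.00091803, -0.0013321 , -0.00020691,  0.00013663,  0.00082123,
       -0.00206414, -0.00027815]), 'joint_efforts': array([ 5.53981645e-04, -6.67859101e+01,  9.85938795e-01, -3.14455998e+01,
       -6.02474855e-02,  4.30202892e-02,  1.29286068e-04]), 'position': array([0.19165477, 0.59437129, 0.24495389]), 'ee_rot': array([-4.87962768e-01, -3.10337267e+00,  2.47095980e-03]), 'force': array([ 0.2192779 , -0.03114557,  1.11976259]), 'ft_torque': array([-0.00504814,  0.01655565, -0.0444146 ]), 'gripper_force': 0.0, 'width': 0.9981024560696768} 0.019
scene {'camera_matrix': array([[434.65732947,   0.        , 311.565774  ],
       [  0.        , 434.65732947, 245.44687399],
       [  0.        ,   0.        ,   1.        ]]), 'rvec': array([ 1.95290541,  1.39584581, -0.61367733]), 'tvec': array([-0.19777525, -0.30324488,  1.35527477])}
top {'camera_matrix': array([[528.61735375,   0.        , 324.14496626],
       [  0.        , 528.61735375, 245.73850499],
       [  0.        ,   0.        ,   1.        ]]), 'rvec': array([ 2.18267816, -2.13835433,  0.1463566 ]), 'tvec': array([0.01432122, 0.57213205, 1.14723219])}
```

View pics/top0.png

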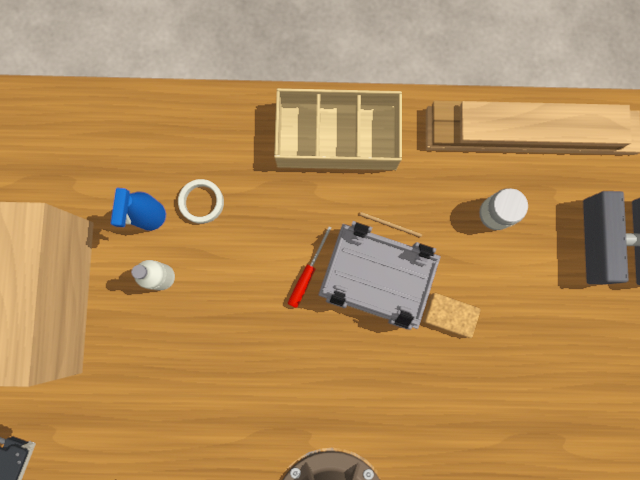

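View pics/scene0.png

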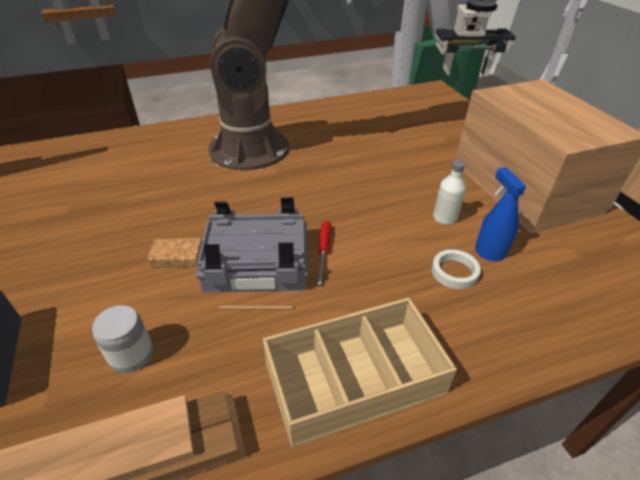

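The top view shows the case at about (380,276) px. Its clips are at (360,230), (425,251), (338,298) and (404,318), and its yaw is about -17°. I'll take close crops next.

Run:
```python
import cv2,numpy as np
a=cv2.imread("pics/top0.png")[215:335,310:450]; b=cv2.imread("pics/scene0.png")[190:300,190:320]
a=cv2.resize(a,None,fx=4,fy=4,interpolation=cv2.INTER_CUBIC);b=cv2.resize(b,None,fx=5,fy=5,interpolation=cv2.INTER_CUBIC)
cv2.imwrite("pics/a.png",a);cv2.imwrite("pics/b.png",b)
```

```text
(no output)
```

View pics/a.png

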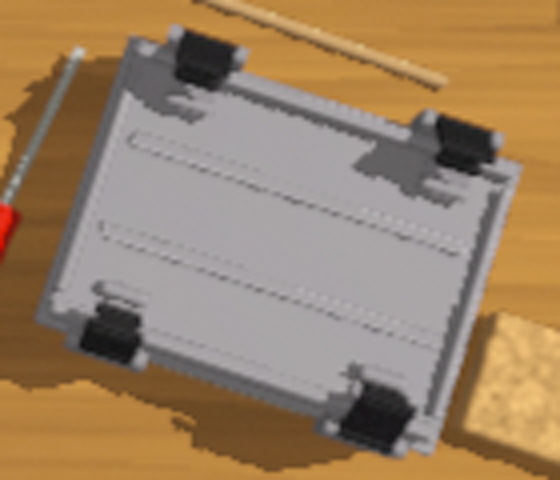

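View pics/b.png

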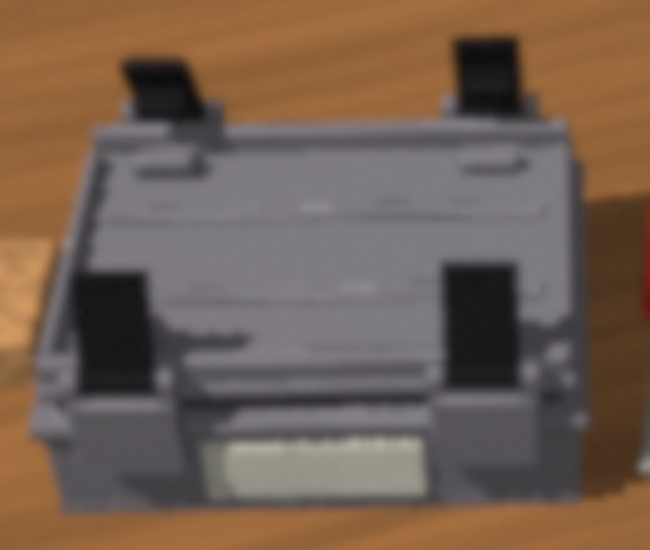

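The top crop shows grey hinge bosses beside the clips. Their mid-points in crop px are far-left (211,50), far-right (462,134), near-left (105,351) and near-right (365,439). The scene crop shows the same hinges at clip bottoms (480,385), (115,388), (488,112) and (165,115). I'll fit a rigid pose from both views.

```bash
cat > h.py <<'E'
import cv2,numpy as np
from cell import sensors,optics,arm
def ray(n,uv,z):
    c=optics.calibration(n);R=cv2.Rodrigues(c["rvec"])[0];o=-R.T@c["tvec"]
    p=cv2.undistortPoints(np.array([[uv]],float),c["camera_matrix"],None)[0,0]
    d=R.T@np.array([p[0],p[1],1]);return (o+d*(z-o[2])/d[2])
M=np.array([[.086,.072],[.086,-.072],[-.086,.072],[-.086,-.072]])
def fit(P):
    a=P.mean(0);H=M.T@(P-a);th=np.arctan2(H[0,1]-H[1,0],H[0,0]+H[1,1])
    R=np.array([[np.cos(th),-np.sin(th)],[np.sin(th),np.cos(th)]]);return a,th,P-a-M@R.T
E
python3 - <<'E'
from h import *
np.set_printoptions(precision=4,suppress=True)
T=np.array([[211,50],[462,134],[105,351],[365,439]])/4+[310-.4,215-.4]
S=np.array([[480,385],[115,388],[488,112],[165,115]])/5+[190-.4,190-.4]
for n,U in(("top",T),("scene",S)):
    P=np.array([ray(n,u,.085)[:2] for u in U]);a,t,r=fit(P);print(n,a,np.degrees(t),r.tolist())
# pose from walls/pencil etc: grey top contour
from scipy.spatial.transform import Rotation as Ro
s=sensors.observe();print(Ro.from_rotvec(s['ee_rot']).as_matrix())
for nm,u in dict(glue=(155,276),blocktop=(452,315)).items(): print(nm,ray("top",u,.03))
c=optics.calibration("top");R=cv2.Rodrigues(c["rvec"])[0];print("cam",-R.T@c["tvec"])
E
```

```text
top [ 0.505  -0.0962] -17.84108990339547 [[-0.001148445024982278, -0.001081475574683688], [0.00020678018486525868, 0.0006330072502342549], [9.919328583695569e-05, 0.0006105562007063942], [0.0008424715542798972, -0.00016208787625691945]]
scene [ 0.5113 -0.0979] -17.57732939724524 [[0.001354428692725257, -7.567571798830497e-06], [-0.00018177558468050053, 0.0010207546908094223], [0.0003441350188710182, 0.00014854571709621567], [-0.0015167881269156636, -0.0011617328361067797]]
[[-0.9518  0.3068 -0.0003]
 [ 0.3068  0.9518 -0.0014]
 [-0.0001 -0.0014 -1.    ]]
glue [0.4966 0.4011 0.03  ]
blocktop [ 0.4236 -0.2607  0.03  ]
cam [0.4229 0.0355 1.2098]
```

Emit:
{"op": "arm_command", "data": {
  "deltas": [0, 0, 0, 0.3145, -0.691, 0, 0, 0, 0, 0, 0.3145, -0.691, 0, 0, 0, 0, 0, 0.3145, -0.691, 0, 0, 0, 0, 0, 0.3145, -0.691, 0, 0, 0, 0, 0, 0.3145, -0.691, 0, 0, 0, 0, 0, 0.3145, -0.691, 0, 0, 0, 0, 0, 0.3145, -0.691, 0, 0, 0, 0, 0, 0.3145, -0.691, 0, 0, 0, 0, 0, 0.3145, -0.691, 0, 0, 0, 0, 0, 0.3145, -0.691, 0, 0, 0, 0, 0, 0.3145, -0.691, 0, 0, 0, 0, 0, 0.3145, -0.691, 0, 0, 0, 0, 0, 0.3145, -0.691, 0, 0, 0, 0, 0, 0.3145, -0.691, 0, 0, 0, 0, 0, 0.3145, -0.691, 0, 0, 0, 0, 0, 0.3145, -0.691, 0, 0, 0, 0, 0, 0.3145, -0.691, 0, 0, 0, 0, 0, 0.3145, -0.691, 0, 0, 0, 0, 0, 0.3145, -0.691, 0, 0, 0, 0, 0, 0.3145, -0.691, 0, 0],
  "force": 20
}}

```text
clock: 2.1
position: [0.506, -0.0944, 0.2458]
ee_rot: [-0.484, -3.104, -0.001]
force: [-0.6, 0.2, 0.3]
width: 0.006
gripper_force: 0.0
```

Emit:
{"op": "arm_command", "data": {
  "deltas": [0, 0, 0, 0, 0, -0.04, 0, 0, 0, 0, 0, 0, -0.08, 0, 0, 0, 0, 0, 0, -0.11, 0, 0, 0, 0, 0, 0, -0.126, 0, 0, 0, 0, 0, 0, -0.128, 0, 0, 0, 0, 0, 0, -0.128, 0]
}}

```text
clock: 2.7
position: [0.5063, -0.0955, 0.118]
ee_rot: [-0.486, -3.103, -0.0]
force: [0.8, 0.2, 0.5]
width: 0.004
gripper_force: 0.0
```

Run:
```python
from h import *
s=sensors.observe();print(s['position'],s['force'])
a=optics.get_image("top")[215:335,310:450];b=optics.get_image("scene")[160:300,190:320]
a=cv2.resize(a,None,fx=3,fy=3);b=cv2.resize(b,None,fx=3,fy=3)
h=max(a.shape[0],b.shape[0]);o=np.zeros((h,a.shape[1]+b.shape[1],3),np.uint8);o[:a.shape[0],:a.shape[1]]=a;o[:b.shape[0],a.shape[1]:]=b
cv2.imwrite("pics/c.png",o)
```

```text
[ 0.50625661 -0.0955255   0.11798316] [0.7854704  0.20535738 0.49495378]
```

View pics/c.png

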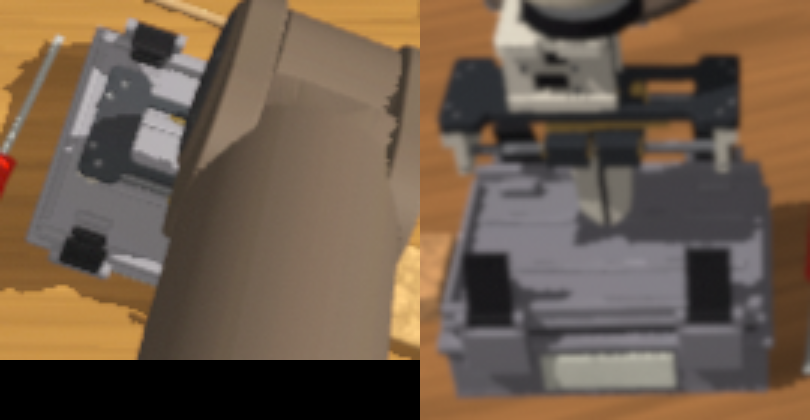

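The picture shows the closed fingers over the middle of the lid, with the body clear of the clips. Next I'll feel downwards.

Emit:
{"op": "arm_command", "data": {
  "deltas": [0, 0, 0, 0, -0.001, -0.003, 0, 0, 0, 0, 0, -0.001, -0.006, 0, 0, 0, 0, 0, -0.001, -0.009, 0, 0, 0, 0, 0, -0.001, -0.012, 0, 0, 0, 0, 0, -0.001, -0.012, 0]
}}

```text
clock: 3.3
position: [0.506, -0.0971, 0.1053]
ee_rot: [-0.488, -3.103, 0.0]
force: [-0.4, 0.4, 0.2]
width: 0.005
gripper_force: 0.0
```

Emit:
{"op": "arm_command", "data": {
  "deltas": [0, 0, 0, 0, 0, -0.002, 0, 0, 0, 0, 0, 0, -0.004, 0, 0, 0, 0, 0, 0, -0.005, 0]
}}

```text
clock: 3.6
position: [0.5062, -0.0971, 0.1005]
ee_rot: [-0.488, -3.103, -0.0]
force: [0.2, -0.0, -0.6]
width: 0.003
gripper_force: 0.0
```

Emit:
{"op": "arm_command", "data": {
  "deltas": [0, 0, 0, 0, 0, -0.002, 0, 0, 0, 0, 0, 0, -0.004, 0, 0, 0, 0, 0, 0, -0.005, 0]
}}

```text
clock: 3.9
position: [0.5062, -0.0971, 0.0955]
ee_rot: [-0.488, -3.103, -0.0]
force: [0.3, 0.3, 0.3]
width: 0.005
gripper_force: 0.0
```

Emit:
{"op": "arm_command", "data": {
  "deltas": [0, 0, 0, 0, 0, -0.002, 0, 0, 0, 0, 0, 0, -0.003, 0, 0, 0, 0, 0, 0, -0.003, 0]
}}

```text
clock: 4.2
position: [0.5062, -0.0972, 0.0927]
ee_rot: [-0.488, -3.103, -0.0]
force: [-0.1, 0.8, -0.2]
width: 0.003
gripper_force: 0.0
```

Emit:
{"op": "arm_command", "data": {
  "deltas": [0, 0, 0, 0, 0, -0.002, 0, 0, 0, 0, 0, 0, -0.003, 0, 0, 0, 0, 0, 0, -0.003, 0]
}}

```text
clock: 4.5
position: [0.5063, -0.0972, 0.0901]
ee_rot: [0.488, 3.103, 0.001]
force: [-2.5, 0.7, 6.8]
width: 0.008
gripper_force: 3.6
```

Emit:
{"op": "arm_command", "data": {
  "deltas": [0, 0, 0, 0, 0, -0.002, 0, 0, 0, 0, 0, 0, -0.003, 0, 0, 0, 0, 0, 0, -0.003, 0]
}}

```text
clock: 4.8
position: [0.5063, -0.0972, 0.0872]
ee_rot: [0.488, 3.103, 0.001]
force: [-2.8, 0.9, 7.6]
width: 0.004
gripper_force: 3.9
```

Emit:
{"op": "arm_command", "data": {
  "deltas": [0, 0, 0, 0, 0, -0.001, 0, 0, 0, 0, 0, 0, -0.002, 0, 0, 0, 0, 0, 0, -0.002, 0]
}}

```text
clock: 5.1
position: [0.5063, -0.0972, 0.0852]
ee_rot: [0.488, 3.103, 0.001]
force: [-1.9, 1.2, 9.0]
width: 0.004
gripper_force: 4.3
```

Emit:
{"op": "arm_command", "data": {
  "deltas": [0, 0, 0, 0, 0, -0.001, 0, 0, 0, 0, 0, 0, -0.0015, 0, 0, 0, 0, 0, 0, -0.0015, 0]
}}

```text
clock: 5.4
position: [0.5063, -0.0972, 0.0838]
ee_rot: [0.488, 3.103, 0.001]
force: [-2.3, 1.0, 9.2]
width: 0.004
gripper_force: 4.6
```

Emit:
{"op": "arm_command", "data": {
  "deltas": [0, 0, 0, 0, 0, -0.0005, 0, 0, 0, 0, 0, 0, -0.001, 0, 0, 0, 0, 0, 0, -0.001, 0]
}}

```text
clock: 5.7
position: [0.5063, -0.0972, 0.0832]
ee_rot: [0.488, 3.103, 0.001]
force: [-5.5, 1.3, 17.7]
width: 0.007
gripper_force: 8.6
```

Emit:
{"op": "arm_command", "data": {
  "deltas": [0, 0, 0, 0, 0, -0.0001, 0, 0, 0, 0, 0, 0, -0.0001, 0]
}}

```text
clock: 5.9
position: [0.5063, -0.0972, 0.0832]
ee_rot: [0.488, 3.103, 0.001]
force: [-6.0, 2.0, 18.6]
width: 0.007
gripper_force: 9.3
```

Emit:
{"op": "arm_command", "data": {
  "deltas": [0, 0, 0, 0, 0, 0.045, 0, 0, 0, 0, 0, 0, 0.088, 0, 0, 0, 0, 0, 0, 0.088, 0, 0, 0, 0, -0.028, 0.034, 0.088, 0, 0, 0, 0, -0.056, 0.068, 0.088, 0, 0, 0, 0, -0.084, 0.103, 0.088, 0, 0, 0, 0, -0.084, 0.103, 0.088, 0, 0, 0, 0, -0.084, 0.103, 0.054, 0, 0, 0, 0, -0.084, 0.103, 0.054, 0, 0, 0, 0, -0.084, 0.103, 0.054, 0]
}}

```text
clock: 6.9
position: [0.4218, 0.0052, 0.136]
ee_rot: [-0.489, -3.101, 0.002]
force: [0.7, -0.7, 0.1]
width: 0.004
gripper_force: 0.0
```

Run:
```python
from h import *
s=sensors.observe();print(s['position'],s['force'])
a=optics.get_image("top")[215:335,310:450];b=optics.get_image("scene")[140:300,190:340]
a=cv2.resize(a,None,fx=3,fy=3);b=cv2.resize(b,None,fx=2.5,fy=2.5)
h=max(a.shape[0],b.shape[0]);o=np.zeros((h,a.shape[1]+b.shape[1],3),np.uint8);o[:a.shape[0],:a.shape[1]]=a;o[:b.shape[0],a.shape[1]:]=b
cv2.imwrite("pics/d.png",o)
```

```text
[0.42184846 0.00524652 0.13604914] [ 0.74387516 -0.7261682   0.10902637]
```

View pics/d.png

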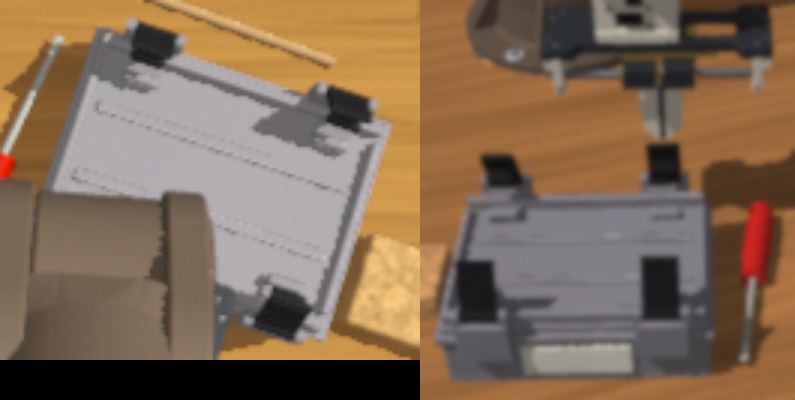

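The picture shows the lid down flat and the fingers just behind the near-left clip. Next is the sweep.

Emit:
{"op": "arm_command", "data": {
  "deltas": [0, 0, 0, 0.008, -0.0025, 0, 0, 0, 0, 0, 0.016, -0.005, 0, 0, 0, 0, 0, 0.024, -0.0075, 0, 0, 0, 0, 0, 0.032, -0.01, 0, 0, 0, 0, 0, 0.04, -0.0125, 0, 0, 0, 0, 0, 0.048, -0.015, 0, 0, 0, 0, 0, 0.056, -0.0175, 0, 0, 0, 0, 0, 0.064, -0.02, 0, 0, 0, 0, 0, 0.068, -0.0215, 0, 0, 0, 0, 0, 0.068, -0.0215, 0, 0]
}}

```text
clock: 8.0
position: [0.4909, -0.016, 0.1361]
ee_rot: [0.488, 3.103, -0.0]
force: [-0.9, 0.8, -0.2]
width: 0.007
gripper_force: 0.0
```

Emit:
{"op": "arm_command", "data": {
  "deltas": [0, 0, 0, 0, 0, -0.002, 0, 0, 0, 0, 0, 0, -0.002, 0]
}}

```text
clock: 8.2
position: [0.49, -0.0155, 0.134]
ee_rot: [-0.488, -3.103, -0.0]
force: [0.7, -0.7, 0.7]
width: 0.001
gripper_force: 0.4
```

Emit:
{"op": "arm_command", "data": {
  "deltas": [0, 0, 0, 0, 0, -0.002, 0, 0, 0, 0, 0, 0, -0.002, 0]
}}

```text
clock: 8.4
position: [0.4907, -0.0157, 0.1323]
ee_rot: [0.488, 3.102, 0.0]
force: [2.1, -0.4, 1.9]
width: 0.007
gripper_force: 1.3
```

Emit:
{"op": "arm_command", "data": {
  "deltas": [0, 0, 0, 0, 0, -0.001, 0, 0, 0, 0, 0, 0, -0.001, 0]
}}

```text
clock: 8.6
position: [0.491, -0.0158, 0.1315]
ee_rot: [0.488, 3.102, 0.0]
force: [3.2, -2.8, 4.0]
width: 0.005
gripper_force: 2.3
```

Emit:
{"op": "arm_command", "data": {
  "deltas": [0, 0, 0, 0, 0, -0.001, 0, 0, 0, 0, 0, 0, -0.001, 0]
}}

```text
clock: 8.8
position: [0.4914, -0.0159, 0.1306]
ee_rot: [0.488, 3.101, 0.0]
force: [4.6, -2.1, 4.9]
width: 0.005
gripper_force: 3.4
```

The sideways force suggests the contact is close to the finger's edge, so I'll lift a little, shift 8 mm back towards the hinge and press again.

Emit:
{"op": "arm_command", "data": {
  "deltas": [0, 0, 0, 0, 0, 0.005, 0, 0, 0, 0, -0.0075, 0.0025, 0.005, 0, 0, 0, 0, -0.0075, 0.0025, 0.005, 0, 0, 0, 0, -0.0075, 0.0025, 0.002, 0, 0, 0, 0, -0.0075, 0.0025, 0, 0, 0, 0, 0, -0.0075, 0.0025, 0, 0]
}}

```text
clock: 9.4
position: [0.4881, -0.0145, 0.1326]
ee_rot: [0.488, 3.092, 0.001]
force: [13.6, -6.6, 12.5]
width: 0.003
gripper_force: 9.9
```

Emit:
{"op": "arm_command", "data": {
  "deltas": [0, 0, 0, 0, 0, -0.001, 0, 0, 0, 0, 0, 0, -0.001, 0]
}}

```text
clock: 9.6
position: [0.4886, -0.0146, 0.1319]
ee_rot: [0.488, 3.091, 0.001]
force: [14.3, -7.2, 12.7]
width: 0.005
gripper_force: 10.4
```

Emit:
{"op": "arm_command", "data": {
  "deltas": [0, 0, 0, 0, 0, -0.001, 0, 0, 0, 0, 0, 0, -0.001, 0]
}}

```text
clock: 9.8
position: [0.4891, -0.0148, 0.131]
ee_rot: [0.488, 3.09, 0.001]
force: [15.3, -7.4, 12.4]
width: 0.005
gripper_force: 10.8
```

Emit:
{"op": "arm_command", "data": {
  "deltas": [0, 0, 0, 0, 0, -0.001, 0, 0, 0, 0, 0, 0, -0.001, 0]
}}

```text
clock: 10.0
position: [0.4896, -0.0149, 0.1302]
ee_rot: [0.488, 3.089, 0.001]
force: [17.2, -7.5, 12.8]
width: 0.002
gripper_force: 11.2
```

The fingertip had passed the clip's free end, so I'll back off upwards and come down again nearer the hinge (u about 32 mm).

Emit:
{"op": "arm_command", "data": {
  "deltas": [0, 0, 0, 0.008, -0.0025, 0.003, 0, 0, 0, 0, 0.008, -0.0025, 0.015, 0, 0, 0, 0, 0.008, -0.0025, 0.034, 0, 0, 0, 0, 0.008, -0.0025, 0.034, 0, 0, 0, 0, -0.006, 0.0015, 0.034, 0, 0, 0, 0, -0.006, 0.0015, 0.034, 0, 0, 0, 0, -0.006, 0.0015, 0.024, 0, 0, 0, 0, -0.006, 0.0015, 0.016, 0, 0, 0, 0, -0.006, 0.0015, 0.011, 0, 0, 0, 0, -0.006, 0.0015, 0.009, 0, 0, 0, 0, -0.006, 0.0015, 0.009, 0]
}}

```text
clock: 11.1
position: [0.4766, -0.0118, 0.1356]
ee_rot: [-0.488, -3.102, 0.001]
force: [0.3, -0.2, 0.5]
width: 0.003
gripper_force: 0.0
```

Run:
```python
from h import *
s=sensors.observe();print(s['position'],s['force'])
b=optics.get_image("scene")[140:300,190:340]
cv2.imwrite("pics/e.png",cv2.resize(b,None,fx=4,fy=3.7,interpolation=2)[:600])
```

```text
[ 0.47661434 -0.01182006  0.13559736] [ 0.32188256 -0.1907228   0.45758061]
```

View pics/e.png

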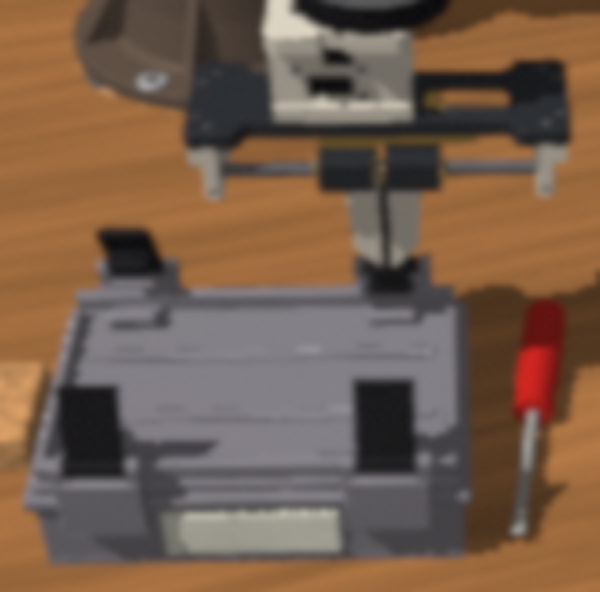

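The picture shows the clip folded part-way with the fingertip on its outer face, so I'll press now.

Emit:
{"op": "arm_command", "data": {
  "deltas": [0, 0, 0, 0.0005, 0, -0.002, 0, 0, 0, 0, 0.001, -0.0003, -0.004, 0, 0, 0, 0, 0.001, -0.0003, -0.004, 0]
}}

```text
clock: 11.45
position: [0.4778, -0.0119, 0.132]
ee_rot: [-0.488, -3.103, -0.0]
force: [-0.5, 0.1, -0.2]
width: 0.009
gripper_force: 0.0
```

Emit:
{"op": "arm_command", "data": {
  "deltas": [0, 0, 0, 0.0005, 0, -0.001, 0, 0, 0, 0, 0.001, -0.0003, -0.002, 0, 0, 0, 0, 0.001, -0.0003, -0.002, 0]
}}

```text
clock: 11.75
position: [0.4789, -0.0123, 0.1301]
ee_rot: [0.488, 3.103, 0.0]
force: [0.3, -0.4, 1.0]
width: 0.005
gripper_force: 0.2
```

Emit:
{"op": "arm_command", "data": {
  "deltas": [0, 0, 0, 0.0005, 0, -0.001, 0, 0, 0, 0, 0.001, -0.0003, -0.002, 0, 0, 0, 0, 0.001, -0.0003, -0.002, 0]
}}

```text
clock: 12.05
position: [0.48, -0.0126, 0.1281]
ee_rot: [0.488, 3.103, 0.0]
force: [-0.3, 0.7, 1.3]
width: 0.005
gripper_force: 0.4
```

Emit:
{"op": "arm_command", "data": {
  "deltas": [0, 0, 0, 0.0005, 0, -0.001, 0, 0, 0, 0, 0.001, -0.0003, -0.002, 0, 0, 0, 0, 0.001, -0.0003, -0.002, 0]
}}

```text
clock: 12.35
position: [0.4809, -0.0129, 0.1261]
ee_rot: [0.488, 3.103, 0.0]
force: [1.5, -0.1, 0.1]
width: 0.008
gripper_force: 0.5
```

Emit:
{"op": "arm_command", "data": {
  "deltas": [0, 0, 0, 0.0005, 0, -0.001, 0, 0, 0, 0, 0.001, -0.0003, -0.002, 0, 0, 0, 0, 0.001, -0.0003, -0.002, 0]
}}

```text
clock: 12.65
position: [0.4818, -0.0131, 0.124]
ee_rot: [-0.488, -3.103, -0.0]
force: [1.1, -0.2, 0.9]
width: 0.0
gripper_force: 0.5
```

Emit:
{"op": "arm_command", "data": {
  "deltas": [0, 0, 0, 0.0003, 0, -0.001, 0, 0, 0, 0, 0.0003, 0, -0.001, 0]
}}

```text
clock: 12.85
position: [0.482, -0.0131, 0.123]
ee_rot: [-0.488, -3.103, 0.0]
force: [1.4, 0.2, 1.0]
width: 0.007
gripper_force: 0.5
```

Emit:
{"op": "arm_command", "data": {
  "deltas": [0, 0, 0, 0, 0, -0.001, 0, 0, 0, 0, 0, 0, -0.002, 0, 0, 0, 0, 0, 0, -0.002, 0]
}}

```text
clock: 13.15
position: [0.4819, -0.0131, 0.121]
ee_rot: [-0.488, -3.103, -0.0]
force: [0.6, 0.3, 1.0]
width: 0.006
gripper_force: 0.5
```

Emit:
{"op": "arm_command", "data": {
  "deltas": [0, 0, 0, 0, 0, -0.001, 0, 0, 0, 0, 0, 0, -0.002, 0, 0, 0, 0, 0, 0, -0.002, 0]
}}

```text
clock: 13.45
position: [0.4819, -0.0131, 0.119]
ee_rot: [-0.488, -3.103, 0.0]
force: [0.1, -0.2, 2.0]
width: 0.002
gripper_force: 0.4
```

Emit:
{"op": "arm_command", "data": {
  "deltas": [0, 0, 0, 0, 0, -0.001, 0, 0, 0, 0, 0, 0, -0.001, 0]
}}

```text
clock: 13.65
position: [0.482, -0.0131, 0.118]
ee_rot: [-0.488, -3.103, 0.0]
force: [-0.4, -0.2, 1.1]
width: 0.007
gripper_force: 0.4
```

Emit:
{"op": "arm_command", "data": {
  "deltas": [0, 0, 0, 0, 0, -0.001, 0, 0, 0, 0, 0, 0, -0.002, 0, 0, 0, 0, 0, 0, -0.002, 0]
}}

```text
clock: 13.95
position: [0.4819, -0.0131, 0.116]
ee_rot: [-0.488, -3.103, 0.0]
force: [0.2, 0.2, 0.8]
width: 0.008
gripper_force: 0.4
```

Emit:
{"op": "arm_command", "data": {
  "deltas": [0, 0, 0, 0, 0, -0.001, 0, 0, 0, 0, 0, 0, -0.001, 0]
}}

```text
clock: 14.15
position: [0.482, -0.0131, 0.115]
ee_rot: [-0.488, -3.103, -0.0]
force: [0.3, 0.2, 1.0]
width: 0.006
gripper_force: 0.4
```

Emit:
{"op": "arm_command", "data": {
  "deltas": [0, 0, 0, 0, 0, -0.001, 0, 0, 0, 0, 0, 0, -0.001, 0]
}}

```text
clock: 14.35
position: [0.482, -0.0131, 0.114]
ee_rot: [-0.488, -3.103, -0.0]
force: [0.1, -0.9, 0.6]
width: 0.004
gripper_force: 0.4
```

Emit:
{"op": "arm_command", "data": {
  "deltas": [0, 0, 0, 0, 0, -0.001, 0, 0, 0, 0, 0, 0, -0.002, 0, 0, 0, 0, 0, 0, -0.002, 0]
}}

```text
clock: 14.65
position: [0.4822, -0.0131, 0.1121]
ee_rot: [0.488, 3.103, 0.0]
force: [0.9, 0.5, 1.5]
width: 0.003
gripper_force: 0.9
```

Emit:
{"op": "arm_command", "data": {
  "deltas": [0, 0, 0, 0, 0, -0.001, 0, 0, 0, 0, 0, 0, -0.001, 0]
}}

```text
clock: 14.85
position: [0.4824, -0.0132, 0.1113]
ee_rot: [0.488, 3.103, 0.0]
force: [1.2, -0.6, 5.0]
width: 0.006
gripper_force: 2.7
```

Emit:
{"op": "arm_command", "data": {
  "deltas": [0, 0, 0, 0, 0, -0.001, 0, 0, 0, 0, 0, 0, -0.001, 0]
}}

```text
clock: 15.05
position: [0.4825, -0.0132, 0.1104]
ee_rot: [0.488, 3.103, 0.0]
force: [-0.2, -0.2, 6.2]
width: 0.008
gripper_force: 2.9
```

Bead rising.

Emit:
{"op": "arm_command", "data": {
  "deltas": [0, 0, 0, 0, 0, -0.001, 0, 0, 0, 0, 0, 0, -0.001, 0]
}}

```text
clock: 15.25
position: [0.4826, -0.0133, 0.1096]
ee_rot: [0.488, 3.102, 0.0]
force: [1.2, -0.4, 7.3]
width: 0.006
gripper_force: 3.5
```

Emit:
{"op": "arm_command", "data": {
  "deltas": [0, 0, 0, 0, 0, -0.001, 0, 0, 0, 0, 0, 0, -0.001, 0]
}}

```text
clock: 15.45
position: [0.4827, -0.0133, 0.1085]
ee_rot: [0.488, 3.102, 0.0]
force: [0.1, -1.1, 6.8]
width: 0.004
gripper_force: 3.3
```

Emit:
{"op": "arm_command", "data": {
  "deltas": [0, 0, 0, 0, 0, -0.001, 0, 0, 0, 0, 0, 0, -0.001, 0]
}}

```text
clock: 15.65
position: [0.4827, -0.0133, 0.1075]
ee_rot: [0.488, 3.102, 0.0]
force: [1.2, -0.6, 6.7]
width: 0.006
gripper_force: 2.6
```

Emit:
{"op": "arm_command", "data": {
  "deltas": [0, 0, 0, 0, 0, -0.0005, 0, 0, 0, 0, 0, 0, -0.0005, 0]
}}

```text
clock: 15.85
position: [0.482, -0.0131, 0.1066]
ee_rot: [-0.488, -3.103, -0.0]
force: [1.8, -1.5, 1.5]
width: 0.006
gripper_force: 1.2
```

Emit:
{"op": "arm_command", "data": {
  "deltas": [0, 0, 0, 0, 0, -0.001, 0, 0, 0, 0, 0, 0, -0.001, 0]
}}

```text
clock: 16.05
position: [0.4821, -0.0131, 0.1057]
ee_rot: [0.488, 3.103, 0.0]
force: [-0.2, -0.1, 4.4]
width: 0.011
gripper_force: 2.1
```

Emit:
{"op": "arm_command", "data": {
  "deltas": [0, 0, 0, 0, 0, -0.0005, 0, 0, 0, 0, 0, 0, -0.0005, 0]
}}

```text
clock: 16.25
position: [0.482, -0.0131, 0.1051]
ee_rot: [-0.488, -3.103, -0.0]
force: [0.3, 0.5, 1.9]
width: 0.002
gripper_force: 0.8
```

Emit:
{"op": "arm_command", "data": {
  "deltas": [0, 0, 0, 0, 0, -0.0005, 0, 0, 0, 0, 0, 0, -0.0005, 0]
}}

```text
clock: 16.45
position: [0.4821, -0.0132, 0.1047]
ee_rot: [0.488, 3.103, 0.0]
force: [-0.4, -0.1, 5.9]
width: 0.004
gripper_force: 3.2
```

Emit:
{"op": "arm_command", "data": {
  "deltas": [0, 0, 0, 0, 0, -0.0005, 0, 0, 0, 0, 0, 0, -0.0005, 0]
}}

```text
clock: 16.65
position: [0.4821, -0.0132, 0.1042]
ee_rot: [0.488, 3.103, 0.0]
force: [0.4, -0.3, 4.9]
width: 0.004
gripper_force: 2.5
```

Emit:
{"op": "arm_command", "data": {
  "deltas": [0, 0, 0, 0, 0, -0.0005, 0, 0, 0, 0, 0, 0, -0.0005, 0]
}}

```text
clock: 16.85
position: [0.482, -0.0131, 0.1036]
ee_rot: [-0.488, -3.103, -0.0]
force: [1.5, -0.3, 2.1]
width: 0.005
gripper_force: 0.9
```

Emit:
{"op": "arm_command", "data": {
  "deltas": [0, 0, 0, 0, 0, -0.0005, 0, 0, 0, 0, 0, 0, -0.0005, 0]
}}

```text
clock: 17.05
position: [0.482, -0.0131, 0.103]
ee_rot: [-0.488, -3.103, 0.0]
force: [1.0, -0.8, 2.1]
width: -0.0
gripper_force: 1.2
```

Emit:
{"op": "arm_command", "data": {
  "deltas": [0, 0, 0, 0, 0, -0.0005, 0, 0, 0, 0, 0, 0, -0.0005, 0]
}}

```text
clock: 17.25
position: [0.482, -0.0131, 0.1025]
ee_rot: [-0.488, -3.103, 0.0]
force: [0.6, -0.4, 1.0]
width: 0.006
gripper_force: 0.7
```

Emit:
{"op": "arm_command", "data": {
  "deltas": [0, 0, 0, 0, 0, -0.0005, 0, 0, 0, 0, 0, 0, -0.0005, 0]
}}

```text
clock: 17.45
position: [0.4821, -0.0131, 0.1021]
ee_rot: [-0.488, -3.103, -0.0]
force: [0.5, -0.7, 3.3]
width: 0.001
gripper_force: 1.8
```

Emit:
{"op": "arm_command", "data": {
  "deltas": [0, 0, 0, 0, 0, -0.0004, 0, 0, 0, 0, 0, 0, -0.0004, 0]
}}

```text
clock: 17.65
position: [0.4821, -0.0131, 0.1019]
ee_rot: [0.488, 3.103, 0.0]
force: [0.1, -0.4, 7.1]
width: 0.005
gripper_force: 3.5
```

Emit:
{"op": "arm_command", "data": {
  "deltas": [0, 0, 0, 0, 0, -0.0003, 0, 0, 0, 0, 0, 0, -0.0003, 0]
}}

```text
clock: 17.85
position: [0.4821, -0.0131, 0.1018]
ee_rot: [0.488, 3.103, 0.001]
force: [-1.7, -0.4, 10.0]
width: 0.006
gripper_force: 4.8
```

Emit:
{"op": "arm_command", "data": {
  "deltas": [0, 0, 0, 0, 0, -0.0003, 0, 0, 0, 0, 0, 0, -0.0003, 0]
}}

```text
clock: 18.05
position: [0.4821, -0.0131, 0.1017]
ee_rot: [0.488, 3.103, 0.001]
force: [-2.1, -0.5, 12.1]
width: 0.006
gripper_force: 6.2
```

Near-left has snapped: the force rose to about 7 N, dropped, and then met a hard seat at TCP z 0.1017. Next is far-right, diagonally across.

Emit:
{"op": "arm_command", "data": {
  "deltas": [0, 0, 0, 0, 0, 0.045, 0, 0, 0, 0, 0, 0, 0.069, 0, 0, 0, 0, 0.021, -0.037, 0.069, 0, 0, 0, 0, 0.042, -0.074, 0.069, 0, 0, 0, 0, 0.063, -0.111, 0.069, 0, 0, 0, 0, 0.084, -0.148, 0.069, 0, 0, 0, 0, 0.108, -0.186, 0.069, 0, 0, 0, 0, 0.108, -0.186, 0.069, 0, 0, 0, 0, 0.108, -0.186, 0.069, 0, 0, 0, 0, 0.108, -0.186, 0.035, 0, 0, 0, 0, 0.108, -0.186, 0.035, 0, 0, 0, 0, 0.108, -0.186, 0.035, 0]
}}

```text
clock: 19.25
position: [0.5892, -0.1976, 0.1359]
ee_rot: [-0.486, -3.101, -0.001]
force: [-0.6, 0.9, 0.5]
width: 0.008
gripper_force: 0.0
```

Run:
```python
from h import *
s=sensors.observe();print(s['position'],s['force'])
a=optics.get_image("top")[215:335,310:450];b=optics.get_image("scene")[140:300,170:320]
a=cv2.resize(a,None,fx=3,fy=3);b=cv2.resize(b,None,fx=2.5,fy=2.5)
h=max(a.shape[0],b.shape[0]);o=np.zeros((h,a.shape[1]+b.shape[1],3),np.uint8);o[:a.shape[0],:a.shape[1]]=a;o[:b.shape[0],a.shape[1]:]=b
cv2.imwrite("pics/f.png",o)
```

```text
[ 0.58923291 -0.1976488   0.13591573] [-0.58508142  0.85951252  0.50166257]
```

View pics/f.png

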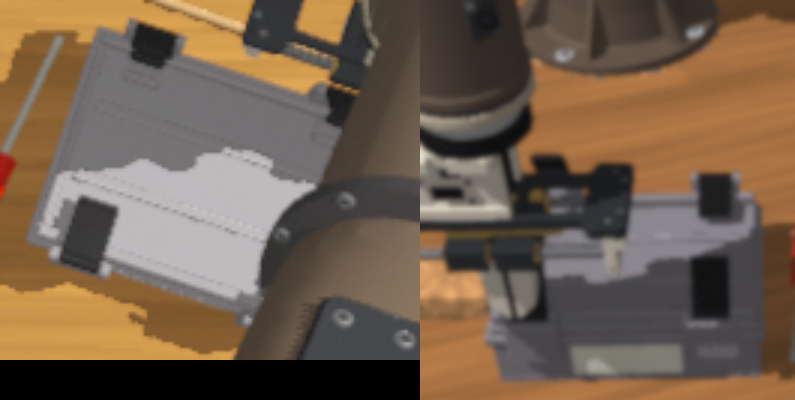

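The top crop shows near-left lying flat at (90,235), and the fingers stand outside the far-right clip. Now I sweep it over.

Emit:
{"op": "arm_command", "data": {
  "deltas": [0, 0, 0, -0.008, 0.0025, 0, 0, 0, 0, 0, -0.016, 0.005, 0, 0, 0, 0, 0, -0.024, 0.0075, 0, 0, 0, 0, 0, -0.032, 0.01, 0, 0, 0, 0, 0, -0.038, 0.012, 0, 0, 0, 0, 0, -0.043, 0.0137, 0, 0, 0, 0, 0, -0.047, 0.015, -0.003, 0, 0, 0, 0, -0.05, 0.016, -0.006, 0, 0, 0, 0, -0.05, 0.016, -0.006, 0]
}}

```text
clock: 20.25
position: [0.5394, -0.1828, 0.1295]
ee_rot: [-0.488, -3.102, -0.0]
force: [0.1, 0.2, -0.7]
width: 0.006
gripper_force: 0.0
```

Emit:
{"op": "arm_command", "data": {
  "deltas": [0, 0, 0, -0.001, 0.0003, -0.001, 0, 0, 0, 0, -0.001, 0.0003, -0.0015, 0]
}}

```text
clock: 20.45
position: [0.539, -0.1828, 0.1285]
ee_rot: [-0.488, -3.103, -0.0]
force: [-1.3, 0.1, 1.4]
width: 0.003
gripper_force: 0.5
```

Emit:
{"op": "arm_command", "data": {
  "deltas": [0, 0, 0, -0.001, 0.0003, -0.001, 0, 0, 0, 0, -0.001, 0.0003, -0.0015, 0]
}}

```text
clock: 20.65
position: [0.5381, -0.1825, 0.127]
ee_rot: [-0.488, -3.103, -0.0]
force: [0.6, -0.4, 0.6]
width: 0.003
gripper_force: 0.4
```

Emit:
{"op": "arm_command", "data": {
  "deltas": [0, 0, 0, -0.001, 0.0003, -0.001, 0, 0, 0, 0, -0.001, 0.0003, -0.0015, 0]
}}

```text
clock: 20.85
position: [0.537, -0.1822, 0.1255]
ee_rot: [-0.488, -3.103, -0.0]
force: [0.1, -0.4, 0.7]
width: 0.004
gripper_force: 0.4
```

Emit:
{"op": "arm_command", "data": {
  "deltas": [0, 0, 0, -0.0005, 0.0002, -0.001, 0, 0, 0, 0, -0.0008, 0.0003, -0.0015, 0]
}}

```text
clock: 21.05
position: [0.5362, -0.182, 0.1241]
ee_rot: [-0.488, -3.103, -0.0]
force: [0.4, 0.8, 0.9]
width: 0.007
gripper_force: 0.4
```

Emit:
{"op": "arm_command", "data": {
  "deltas": [0, 0, 0, -0.0005, 0.0002, -0.001, 0, 0, 0, 0, -0.0008, 0.0003, -0.0015, 0]
}}

```text
clock: 21.25
position: [0.5355, -0.1817, 0.1226]
ee_rot: [0.488, 3.103, -0.0]
force: [-0.6, -0.4, 0.7]
width: 0.005
gripper_force: 0.3
```

Emit:
{"op": "arm_command", "data": {
  "deltas": [0, 0, 0, -0.0005, 0.0002, -0.001, 0, 0, 0, 0, -0.0008, 0.0003, -0.0015, 0]
}}

```text
clock: 21.45
position: [0.5349, -0.1814, 0.1212]
ee_rot: [0.488, 3.103, -0.0]
force: [1.7, -1.2, 2.5]
width: 0.008
gripper_force: 1.1
```

Emit:
{"op": "arm_command", "data": {
  "deltas": [0, 0, 0, -0.0005, 0.0002, -0.001, 0, 0, 0, 0, -0.0008, 0.0003, -0.0015, 0]
}}

```text
clock: 21.65
position: [0.5345, -0.1813, 0.1201]
ee_rot: [0.488, 3.102, -0.0]
force: [2.0, -1.5, 5.1]
width: 0.004
gripper_force: 2.4
```

Emit:
{"op": "arm_command", "data": {
  "deltas": [0, 0, 0, 0, 0, -0.001, 0, 0, 0, 0, 0, 0, -0.001, 0]
}}

```text
clock: 21.85
position: [0.5342, -0.1812, 0.119]
ee_rot: [0.488, 3.103, -0.0]
force: [0.9, -0.8, 3.6]
width: 0.006
gripper_force: 2.2
```

Emit:
{"op": "arm_command", "data": {
  "deltas": [0, 0, 0, 0, 0, -0.001, 0, 0, 0, 0, 0, 0, -0.001, 0]
}}

```text
clock: 22.05
position: [0.534, -0.1812, 0.118]
ee_rot: [0.488, 3.103, 0.0]
force: [0.1, -0.7, 6.0]
width: 0.005
gripper_force: 3.3
```

Emit:
{"op": "arm_command", "data": {
  "deltas": [0, 0, 0, 0, 0, -0.001, 0, 0, 0, 0, 0, 0, -0.001, 0]
}}

```text
clock: 22.25
position: [0.5339, -0.1812, 0.1171]
ee_rot: [0.488, 3.103, 0.0]
force: [-0.3, -0.6, 8.3]
width: 0.005
gripper_force: 3.9
```

Emit:
{"op": "arm_command", "data": {
  "deltas": [0, 0, 0, 0, 0, -0.001, 0, 0, 0, 0, 0, 0, -0.001, 0]
}}

```text
clock: 22.45
position: [0.5337, -0.1811, 0.116]
ee_rot: [-0.488, -3.103, -0.0]
force: [-2.2, 0.5, 8.3]
width: 0.007
gripper_force: 4.1
```

Emit:
{"op": "arm_command", "data": {
  "deltas": [0, 0, 0, 0, 0, -0.001, 0, 0, 0, 0, 0, 0, -0.001, 0]
}}

```text
clock: 22.65
position: [0.5333, -0.1809, 0.1145]
ee_rot: [-0.488, -3.102, -0.0]
force: [-1.1, -0.8, 0.4]
width: 0.005
gripper_force: 0.6
```

Emit:
{"op": "arm_command", "data": {
  "deltas": [0, 0, 0, 0, 0, -0.001, 0, 0, 0, 0, 0, 0, -0.001, 0]
}}

```text
clock: 22.85
position: [0.5333, -0.1809, 0.1133]
ee_rot: [-0.488, -3.102, -0.0]
force: [-0.6, -0.9, 1.1]
width: 0.003
gripper_force: 0.5
```

Emit:
{"op": "arm_command", "data": {
  "deltas": [0, 0, 0, 0, 0, -0.0005, 0, 0, 0, 0, 0, 0, -0.0005, 0]
}}

```text
clock: 23.05
position: [0.5335, -0.1809, 0.113]
ee_rot: [-0.488, -3.103, -0.0]
force: [-1.4, 1.3, 3.7]
width: 0.006
gripper_force: 1.5
```

Emit:
{"op": "arm_command", "data": {
  "deltas": [0, 0, 0, 0, 0, -0.0005, 0, 0, 0, 0, 0, 0, -0.0005, 0]
}}

```text
clock: 23.25
position: [0.534, -0.181, 0.1125]
ee_rot: [0.488, 3.103, 0.0]
force: [-0.0, 0.4, -0.5]
width: 0.004
gripper_force: 0.0
```

Emit:
{"op": "arm_command", "data": {
  "deltas": [0, 0, 0, 0, 0, -0.0003, 0, 0, 0, 0, 0, 0, -0.0003, 0]
}}

```text
clock: 23.45
position: [0.5341, -0.181, 0.1123]
ee_rot: [0.488, 3.103, -0.0]
force: [0.1, -0.3, 0.1]
width: 0.002
gripper_force: 0.2
```

Emit:
{"op": "arm_command", "data": {
  "deltas": [0, 0, 0, 0, 0, -0.0005, 0, 0, 0, 0, 0, 0, -0.0005, 0]
}}

```text
clock: 23.65
position: [0.5341, -0.181, 0.1119]
ee_rot: [0.488, 3.103, 0.0]
force: [-0.5, 0.1, 3.0]
width: 0.003
gripper_force: 1.3
```

Emit:
{"op": "arm_command", "data": {
  "deltas": [0, 0, 0, 0, 0, -0.0005, 0, 0, 0, 0, 0, 0, -0.0005, 0]
}}

```text
clock: 23.85
position: [0.5339, -0.181, 0.1113]
ee_rot: [0.488, 3.103, 0.0]
force: [-0.2, 0.2, 0.2]
width: 0.006
gripper_force: 0.4
```

Emit:
{"op": "arm_command", "data": {
  "deltas": [0, 0, 0, 0, 0, -0.0003, 0, 0, 0, 0, 0, 0, -0.0003, 0]
}}

```text
clock: 24.05
position: [0.5339, -0.181, 0.1111]
ee_rot: [0.488, 3.103, 0.0]
force: [0.1, 0.9, 3.0]
width: 0.008
gripper_force: 1.2
```

Emit:
{"op": "arm_command", "data": {
  "deltas": [0, 0, 0, 0, 0, -0.0005, 0, 0, 0, 0, 0, 0, -0.0005, 0]
}}

```text
clock: 24.25
position: [0.5338, -0.181, 0.1105]
ee_rot: [-0.488, -3.103, -0.0]
force: [-0.6, 0.1, 1.6]
width: 0.004
gripper_force: 0.9
```

Emit:
{"op": "arm_command", "data": {
  "deltas": [0, 0, 0, 0, 0, -0.0003, 0, 0, 0, 0, 0, 0, -0.0003, 0]
}}

```text
clock: 24.45
position: [0.5338, -0.181, 0.1103]
ee_rot: [-0.488, -3.103, -0.0]
force: [-1.4, 0.5, 3.3]
width: 0.005
gripper_force: 1.8
```

Emit:
{"op": "arm_command", "data": {
  "deltas": [0, 0, 0, 0, 0, -0.0003, 0, 0, 0, 0, 0, 0, -0.0003, 0]
}}

```text
clock: 24.65
position: [0.5339, -0.181, 0.1102]
ee_rot: [0.488, 3.103, 0.0]
force: [-1.5, 1.7, 6.1]
width: 0.005
gripper_force: 3.0
```

Emit:
{"op": "arm_command", "data": {
  "deltas": [0, 0, 0, 0, 0, -0.0004, 0, 0, 0, 0, 0, 0, -0.0004, 0]
}}

```text
clock: 24.85
position: [0.5339, -0.181, 0.11]
ee_rot: [0.488, 3.103, 0.001]
force: [-1.6, 1.6, 9.4]
width: 0.007
gripper_force: 4.6
```

Emit:
{"op": "arm_command", "data": {
  "deltas": [0, 0, 0, 0, 0, 0.04, 0, 0, 0, 0, 0, 0, 0.06, 0, 0, 0, 0, -0.04, 0.013, 0.06, 0, 0, 0, 0, -0.08, 0.026, 0.06, 0, 0, 0, 0, -0.12, 0.039, 0.06, 0, 0, 0, 0, -0.1556, 0.0496, 0.06, 0, 0, 0, 0, -0.1556, 0.0496, 0.06, 0, 0, 0, 0, -0.1556, 0.0496, 0.06, 0, 0, 0, 0, -0.1556, 0.0496, 0.0265, 0, 0, 0, 0, -0.1556, 0.0496, 0.0265, 0, 0, 0, 0, -0.1556, 0.0496, 0.0265, 0]
}}

```text
clock: 25.95
position: [0.3785, -0.1319, 0.136]
ee_rot: [-0.489, -3.102, 0.002]
force: [0.6, 0.6, -0.2]
width: 0.005
gripper_force: 0.0
```

Run:
```python
from h import *
s=sensors.observe();print(s['position'],s['force'])
a=optics.get_image("top")[215:335,310:450];b=optics.get_image("scene")[140:300,170:320]
a=cv2.resize(a,None,fx=3,fy=3);b=cv2.resize(b,None,fx=2.5,fy=2.5)
h=max(a.shape[0],b.shape[0]);o=np.zeros((h,a.shape[1]+b.shape[1],3),np.uint8);o[:a.shape[0],:a.shape[1]]=a;o[:b.shape[0],a.shape[1]:]=b
cv2.imwrite("pics/g.png",o)
```

```text
[ 0.3785088  -0.13193067  0.1360292 ] [ 0.6227195   0.62179886 -0.17027425]
```

View pics/g.png

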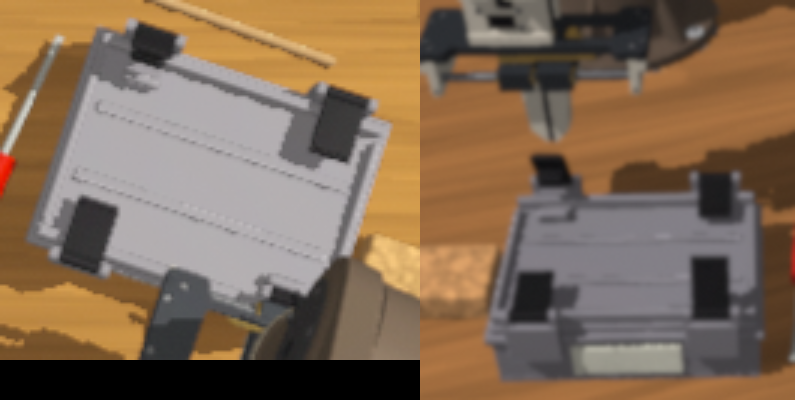

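Near-left and far-right both lie folded in the top crop, at (90,235) and (340,122), and the fingers are behind near-right. Same sweep here.

Emit:
{"op": "arm_command", "data": {
  "deltas": [0, 0, 0, 0.008, -0.0025, 0, 0, 0, 0, 0, 0.016, -0.005, 0, 0, 0, 0, 0, 0.024, -0.0075, 0, 0, 0, 0, 0, 0.032, -0.01, 0, 0, 0, 0, 0, 0.038, -0.012, 0, 0, 0, 0, 0, 0.043, -0.0137, 0, 0, 0, 0, 0, 0.047, -0.015, -0.003, 0, 0, 0, 0, 0.05, -0.016, -0.006, 0, 0, 0, 0, 0.05, -0.016, -0.006, 0]
}}

```text
clock: 26.95
position: [0.4284, -0.1475, 0.1296]
ee_rot: [-0.488, -3.103, 0.0]
force: [-0.3, 0.0, 0.3]
width: 0.005
gripper_force: 0.0
```

Emit:
{"op": "arm_command", "data": {
  "deltas": [0, 0, 0, 0.001, -0.0003, -0.001, 0, 0, 0, 0, 0.001, -0.0003, -0.0015, 0]
}}

```text
clock: 27.15
position: [0.4292, -0.1477, 0.1285]
ee_rot: [-0.488, -3.103, -0.0]
force: [-0.4, -0.5, 0.2]
width: 0.005
gripper_force: 0.4
```

Emit:
{"op": "arm_command", "data": {
  "deltas": [0, 0, 0, 0.001, -0.0003, -0.001, 0, 0, 0, 0, 0.001, -0.0003, -0.0015, 0]
}}

```text
clock: 27.35
position: [0.4303, -0.148, 0.127]
ee_rot: [0.488, 3.103, 0.0]
force: [-0.2, -0.5, 0.8]
width: 0.005
gripper_force: 0.4
```

Emit:
{"op": "arm_command", "data": {
  "deltas": [0, 0, 0, 0.001, -0.0003, -0.001, 0, 0, 0, 0, 0.001, -0.0003, -0.0015, 0]
}}

```text
clock: 27.55
position: [0.4315, -0.1484, 0.1255]
ee_rot: [0.488, 3.103, -0.0]
force: [-0.3, -0.6, 0.5]
width: 0.006
gripper_force: 0.4
```

Emit:
{"op": "arm_command", "data": {
  "deltas": [0, 0, 0, 0.001, -0.0003, -0.001, 0, 0, 0, 0, 0.001, -0.0003, -0.0015, 0]
}}

```text
clock: 27.75
position: [0.4325, -0.1487, 0.124]
ee_rot: [0.488, 3.103, -0.0]
force: [1.0, 0.9, 0.5]
width: -0.0
gripper_force: 0.4
```

Emit:
{"op": "arm_command", "data": {
  "deltas": [0, 0, 0, 0.0005, -0.0002, -0.001, 0, 0, 0, 0, 0.0008, -0.0003, -0.0015, 0]
}}

```text
clock: 27.95
position: [0.4332, -0.1489, 0.1225]
ee_rot: [0.488, 3.103, 0.0]
force: [0.1, 0.3, 0.7]
width: 0.004
gripper_force: 0.4
```

Emit:
{"op": "arm_command", "data": {
  "deltas": [0, 0, 0, 0.0005, -0.0002, -0.001, 0, 0, 0, 0, 0.0008, -0.0003, -0.0015, 0]
}}

```text
clock: 28.15
position: [0.4339, -0.1492, 0.1209]
ee_rot: [-0.488, -3.103, -0.0]
force: [-0.1, 1.0, 1.0]
width: 0.007
gripper_force: 0.4
```

Emit:
{"op": "arm_command", "data": {
  "deltas": [0, 0, 0, 0.0005, -0.0002, -0.001, 0, 0, 0, 0, 0.0008, -0.0003, -0.0015, 0]
}}

```text
clock: 28.35
position: [0.4346, -0.1495, 0.1194]
ee_rot: [-0.488, -3.103, -0.0]
force: [0.0, 0.5, 0.1]
width: 0.008
gripper_force: 0.4
```

Emit:
{"op": "arm_command", "data": {
  "deltas": [0, 0, 0, 0.0003, 0, -0.001, 0, 0, 0, 0, 0.0003, 0, -0.0015, 0]
}}

```text
clock: 28.55
position: [0.435, -0.1496, 0.1179]
ee_rot: [0.488, 3.103, -0.0]
force: [-0.2, -0.2, 0.9]
width: 0.004
gripper_force: 0.4
```

Emit:
{"op": "arm_command", "data": {
  "deltas": [0, 0, 0, 0.0003, 0, -0.001, 0, 0, 0, 0, 0.0003, 0, -0.0015, 0]
}}

```text
clock: 28.75
position: [0.4354, -0.1497, 0.1166]
ee_rot: [0.488, 3.103, -0.0]
force: [-1.0, -0.6, 3.4]
width: 0.008
gripper_force: 2.0
```

Emit:
{"op": "arm_command", "data": {
  "deltas": [0, 0, 0, 0.0003, 0, -0.001, 0, 0, 0, 0, 0.0003, 0, -0.0015, 0]
}}

```text
clock: 28.95
position: [0.4357, -0.1498, 0.1153]
ee_rot: [0.488, 3.103, -0.0]
force: [-1.4, -1.0, 7.7]
width: 0.002
gripper_force: 3.8
```

Emit:
{"op": "arm_command", "data": {
  "deltas": [0, 0, 0, 0.0003, 0, -0.001, 0, 0, 0, 0, 0.0003, 0, -0.0015, 0]
}}

```text
clock: 29.15
position: [0.436, -0.1498, 0.1137]
ee_rot: [0.488, 3.103, -0.0]
force: [-1.6, -0.7, 5.3]
width: 0.006
gripper_force: 2.6
```

Emit:
{"op": "arm_command", "data": {
  "deltas": [0, 0, 0, 0.0003, 0, -0.001, 0, 0, 0, 0, 0.0003, 0, -0.0015, 0]
}}

```text
clock: 29.35
position: [0.4364, -0.1499, 0.1123]
ee_rot: [0.488, 3.103, -0.0]
force: [-1.6, -0.2, 7.5]
width: 0.007
gripper_force: 3.9
```

Emit:
{"op": "arm_command", "data": {
  "deltas": [0, 0, 0, 0, 0, -0.001, 0, 0, 0, 0, 0, 0, -0.001, 0]
}}

```text
clock: 29.55
position: [0.4365, -0.1499, 0.1112]
ee_rot: [0.488, 3.102, -0.0]
force: [-1.1, -1.4, 4.6]
width: 0.006
gripper_force: 2.0
```

Emit:
{"op": "arm_command", "data": {
  "deltas": [0, 0, 0, 0, 0, -0.001, 0, 0, 0, 0, 0, 0, -0.001, 0]
}}

```text
clock: 29.75
position: [0.4365, -0.1497, 0.1101]
ee_rot: [0.488, 3.103, -0.0]
force: [1.0, -0.0, 1.4]
width: 0.002
gripper_force: 0.9
```

Emit:
{"op": "arm_command", "data": {
  "deltas": [0, 0, 0, 0, 0, -0.0006, 0, 0, 0, 0, 0, 0, -0.0006, 0]
}}

```text
clock: 29.95
position: [0.4366, -0.1497, 0.1097]
ee_rot: [0.488, 3.103, -0.0]
force: [0.3, -2.0, 6.1]
width: 0.005
gripper_force: 3.0
```

Emit:
{"op": "arm_command", "data": {
  "deltas": [0, 0, 0, 0, 0, -0.0005, 0, 0, 0, 0, 0, 0, -0.0005, 0]
}}

```text
clock: 30.15
position: [0.4362, -0.1494, 0.1088]
ee_rot: [-0.488, -3.103, -0.0]
force: [1.0, -1.7, 2.2]
width: 0.001
gripper_force: 0.7
```

Emit:
{"op": "arm_command", "data": {
  "deltas": [0, 0, 0, 0, 0, -0.0005, 0, 0, 0, 0, 0, 0, -0.0005, 0]
}}

```text
clock: 30.35
position: [0.4363, -0.1494, 0.1085]
ee_rot: [0.488, 3.103, 0.0]
force: [-0.0, 0.0, 5.4]
width: 0.006
gripper_force: 2.4
```

Emit:
{"op": "arm_command", "data": {
  "deltas": [0, 0, 0, 0, 0, -0.0005, 0, 0, 0, 0, 0, 0, -0.0005, 0]
}}

```text
clock: 30.55
position: [0.436, -0.1494, 0.1078]
ee_rot: [-0.488, -3.103, -0.0]
force: [0.7, -0.7, 0.2]
width: 0.007
gripper_force: 0.4
```

Emit:
{"op": "arm_command", "data": {
  "deltas": [0, 0, 0, 0, 0, -0.0005, 0, 0, 0, 0, 0, 0, -0.0005, 0]
}}

```text
clock: 30.75
position: [0.4358, -0.1494, 0.1072]
ee_rot: [-0.488, -3.103, -0.0]
force: [0.2, -0.4, -0.3]
width: 0.005
gripper_force: 0.0
```

Emit:
{"op": "arm_command", "data": {
  "deltas": [0, 0, 0, 0, 0, -0.0005, 0, 0, 0, 0, 0, 0, -0.0005, 0]
}}

```text
clock: 30.95
position: [0.4359, -0.1494, 0.1068]
ee_rot: [-0.488, -3.103, -0.0]
force: [-0.0, -0.8, 0.6]
width: 0.003
gripper_force: 0.2
```

Emit:
{"op": "arm_command", "data": {
  "deltas": [0, 0, 0, 0, 0, -0.0003, 0, 0, 0, 0, 0, 0, -0.0003, 0]
}}

```text
clock: 31.15
position: [0.4361, -0.1495, 0.1066]
ee_rot: [-0.488, -3.103, -0.0]
force: [-0.4, 0.2, -0.4]
width: 0.006
gripper_force: 0.0
```

Emit:
{"op": "arm_command", "data": {
  "deltas": [0, 0, 0, 0, 0, -0.0005, 0, 0, 0, 0, 0, 0, -0.0005, 0]
}}

```text
clock: 31.35
position: [0.4362, -0.1496, 0.1062]
ee_rot: [0.488, 3.103, 0.0]
force: [-0.8, -0.2, 2.9]
width: 0.006
gripper_force: 1.2
```

Emit:
{"op": "arm_command", "data": {
  "deltas": [0, 0, 0, 0, 0, -0.0005, 0, 0, 0, 0, 0, 0, -0.0005, 0]
}}

```text
clock: 31.55
position: [0.4362, -0.1496, 0.1058]
ee_rot: [0.488, 3.103, 0.0]
force: [0.4, -0.8, 5.1]
width: 0.003
gripper_force: 2.7
```

Emit:
{"op": "arm_command", "data": {
  "deltas": [0, 0, 0, 0, 0, -0.0003, 0, 0, 0, 0, 0, 0, -0.0003, 0]
}}

```text
clock: 31.75
position: [0.4363, -0.1496, 0.1057]
ee_rot: [0.488, 3.103, 0.0]
force: [-2.0, 0.8, 8.3]
width: -0.001
gripper_force: 4.5
```

Emit:
{"op": "arm_command", "data": {
  "deltas": [0, 0, 0, 0, 0, -0.0004, 0, 0, 0, 0, 0, 0, -0.0004, 0]
}}

```text
clock: 31.95
position: [0.4363, -0.1496, 0.1056]
ee_rot: [0.488, 3.103, 0.001]
force: [-3.3, 2.1, 14.2]
width: 0.002
gripper_force: 7.1
```

Emit:
{"op": "arm_command", "data": {
  "deltas": [0, 0, 0, 0, 0, 0.04, 0, 0, 0, 0, 0, 0, 0.066, 0, 0, 0, 0, 0.04, 0.018, 0.066, 0, 0, 0, 0, 0.08, 0.036, 0.066, 0, 0, 0, 0, 0.12, 0.054, 0.066, 0, 0, 0, 0, 0.16, 0.072, 0.066, 0, 0, 0, 0, 0.1973, 0.088, 0.066, 0, 0, 0, 0, 0.1973, 0.088, 0.066, 0, 0, 0, 0, 0.1973, 0.088, 0.066, 0, 0, 0, 0, 0.1973, 0.088, 0.031, 0, 0, 0, 0, 0.1973, 0.088, 0.031, 0, 0, 0, 0, 0.1973, 0.088, 0.031, 0]
}}

```text
clock: 33.15
position: [0.6321, -0.0623, 0.136]
ee_rot: [-0.49, -3.101, 0.001]
force: [0.5, 0.1, 0.6]
width: 0.005
gripper_force: 0.0
```

Emit:
{"op": "arm_command", "data": {
  "deltas": [0, 0, 0, -0.008, 0.0025, 0, 0, 0, 0, 0, -0.016, 0.005, 0, 0, 0, 0, 0, -0.024, 0.0075, 0, 0, 0, 0, 0, -0.032, 0.01, 0, 0, 0, 0, 0, -0.038, 0.012, 0, 0, 0, 0, 0, -0.043, 0.0137, 0, 0, 0, 0, 0, -0.047, 0.015, -0.003, 0, 0, 0, 0, -0.05, 0.016, -0.006, 0, 0, 0, 0, -0.05, 0.016, -0.006, 0]
}}

```text
clock: 34.05
position: [0.5827, -0.0453, 0.1293]
ee_rot: [-0.487, -3.102, -0.0]
force: [0.2, -0.1, 0.6]
width: 0.005
gripper_force: 0.0
```

Emit:
{"op": "arm_command", "data": {
  "deltas": [0, 0, 0, -0.001, 0.0003, -0.001, 0, 0, 0, 0, -0.001, 0.0003, -0.0015, 0]
}}

```text
clock: 34.25
position: [0.5824, -0.0453, 0.1283]
ee_rot: [-0.488, -3.103, 0.0]
force: [-0.7, 0.6, 0.9]
width: 0.006
gripper_force: 0.5
```

Emit:
{"op": "arm_command", "data": {
  "deltas": [0, 0, 0, -0.001, 0.0003, -0.001, 0, 0, 0, 0, -0.001, 0.0003, -0.0015, 0]
}}

```text
clock: 34.45
position: [0.5815, -0.045, 0.1269]
ee_rot: [0.488, 3.103, -0.0]
force: [0.2, 0.9, 0.7]
width: 0.004
gripper_force: 0.4
```

Emit:
{"op": "arm_command", "data": {
  "deltas": [0, 0, 0, -0.001, 0.0003, -0.001, 0, 0, 0, 0, -0.001, 0.0003, -0.0015, 0]
}}

```text
clock: 34.65
position: [0.5804, -0.0446, 0.1254]
ee_rot: [-0.488, -3.103, -0.0]
force: [-0.7, -0.6, 0.6]
width: 0.005
gripper_force: 0.4
```

Emit:
{"op": "arm_command", "data": {
  "deltas": [0, 0, 0, -0.001, 0.0003, -0.001, 0, 0, 0, 0, -0.001, 0.0003, -0.0015, 0]
}}

```text
clock: 34.85
position: [0.5793, -0.0443, 0.1239]
ee_rot: [-0.488, -3.103, -0.0]
force: [-0.5, -0.0, 1.4]
width: 0.005
gripper_force: 0.4
```

Emit:
{"op": "arm_command", "data": {
  "deltas": [0, 0, 0, -0.0005, 0.0002, -0.001, 0, 0, 0, 0, -0.0008, 0.0003, -0.0015, 0]
}}

```text
clock: 35.05
position: [0.5788, -0.0441, 0.1225]
ee_rot: [0.488, 3.103, 0.0]
force: [0.1, -0.9, 3.6]
width: 0.004
gripper_force: 1.4
```

Emit:
{"op": "arm_command", "data": {
  "deltas": [0, 0, 0, -0.0005, 0.0002, -0.001, 0, 0, 0, 0, -0.0008, 0.0003, -0.0015, 0]
}}

```text
clock: 35.25
position: [0.5784, -0.044, 0.1213]
ee_rot: [0.488, 3.102, 0.0]
force: [1.4, -0.3, 6.2]
width: 0.005
gripper_force: 3.1
```

Emit:
{"op": "arm_command", "data": {
  "deltas": [0, 0, 0, -0.0003, 0, -0.001, 0, 0, 0, 0, -0.0005, 0, -0.0015, 0]
}}

```text
clock: 35.45
position: [0.5779, -0.0438, 0.1199]
ee_rot: [0.488, 3.102, 0.0]
force: [0.8, -0.7, 7.0]
width: 0.006
gripper_force: 3.4
```

Emit:
{"op": "arm_command", "data": {
  "deltas": [0, 0, 0, -0.0003, 0, -0.001, 0, 0, 0, 0, -0.0003, 0, -0.0015, 0]
}}

```text
clock: 35.65
position: [0.5774, -0.0437, 0.1183]
ee_rot: [0.488, 3.103, 0.001]
force: [-0.4, 1.0, 6.8]
width: 0.004
gripper_force: 3.4
```

Emit:
{"op": "arm_command", "data": {
  "deltas": [0, 0, 0, 0, 0, -0.001, 0, 0, 0, 0, 0, 0, -0.001, 0]
}}

```text
clock: 35.85
position: [0.5771, -0.0436, 0.1173]
ee_rot: [0.488, 3.103, 0.001]
force: [-0.3, 0.6, 8.0]
width: 0.005
gripper_force: 3.4
```

Emit:
{"op": "arm_command", "data": {
  "deltas": [0, 0, 0, 0, 0, -0.001, 0, 0, 0, 0, 0, 0, -0.001, 0]
}}

```text
clock: 36.05
position: [0.5767, -0.0435, 0.1158]
ee_rot: [-0.488, -3.103, -0.0]
force: [-0.9, 0.9, 1.4]
width: 0.006
gripper_force: 0.7
```

Emit:
{"op": "arm_command", "data": {
  "deltas": [0, 0, 0, 0, 0, -0.0006, 0, 0, 0, 0, 0, 0, -0.0006, 0]
}}

```text
clock: 36.25
position: [0.5767, -0.0435, 0.1153]
ee_rot: [-0.488, -3.103, -0.001]
force: [-3.0, 0.4, 5.2]
width: 0.006
gripper_force: 2.8
```

Dropped; seat expected near 0.1115.

Emit:
{"op": "arm_command", "data": {
  "deltas": [0, 0, 0, 0, 0, -0.0005, 0, 0, 0, 0, 0, 0, -0.0005, 0]
}}

```text
clock: 36.45
position: [0.5766, -0.0435, 0.1146]
ee_rot: [-0.487, -3.102, -0.0]
force: [-1.5, 0.3, 3.0]
width: 0.005
gripper_force: 1.5
```

Emit:
{"op": "arm_command", "data": {
  "deltas": [0, 0, 0, 0, 0, -0.0005, 0, 0, 0, 0, 0, 0, -0.0005, 0]
}}

```text
clock: 36.65
position: [0.577, -0.0437, 0.1141]
ee_rot: [-0.488, -3.103, 0.0]
force: [0.9, 0.1, 0.9]
width: 0.004
gripper_force: 0.0
```

Emit:
{"op": "arm_command", "data": {
  "deltas": [0, 0, 0, 0, 0, -0.0005, 0, 0, 0, 0, 0, 0, -0.0005, 0]
}}

```text
clock: 36.85
position: [0.5771, -0.0438, 0.1137]
ee_rot: [0.488, 3.103, -0.0]
force: [-0.1, -0.4, 1.5]
width: 0.005
gripper_force: 0.7
```

Emit:
{"op": "arm_command", "data": {
  "deltas": [0, 0, 0, 0, 0, -0.0003, 0, 0, 0, 0, 0, 0, -0.0003, 0]
}}

```text
clock: 37.05
position: [0.5772, -0.0438, 0.1136]
ee_rot: [0.488, 3.103, -0.0]
force: [-0.7, -0.0, 2.3]
width: 0.005
gripper_force: 1.2
```

Emit:
{"op": "arm_command", "data": {
  "deltas": [0, 0, 0, 0, 0, -0.0005, 0, 0, 0, 0, 0, 0, -0.0005, 0]
}}

```text
clock: 37.25
position: [0.577, -0.0437, 0.1129]
ee_rot: [-0.488, -3.103, -0.0]
force: [-0.5, 0.2, 1.4]
width: 0.003
gripper_force: 0.6
```

Emit:
{"op": "arm_command", "data": {
  "deltas": [0, 0, 0, 0, 0, -0.0005, 0, 0, 0, 0, 0, 0, -0.0005, 0]
}}

```text
clock: 37.45
position: [0.577, -0.0437, 0.1124]
ee_rot: [-0.488, -3.103, 0.0]
force: [-1.1, 0.2, 2.4]
width: 0.003
gripper_force: 0.8
```

Emit:
{"op": "arm_command", "data": {
  "deltas": [0, 0, 0, 0, 0, -0.0003, 0, 0, 0, 0, 0, 0, -0.0003, 0]
}}

```text
clock: 37.65
position: [0.577, -0.0437, 0.1123]
ee_rot: [-0.488, -3.103, -0.0]
force: [-1.3, 0.1, 3.3]
width: 0.002
gripper_force: 1.7
```

Emit:
{"op": "arm_command", "data": {
  "deltas": [0, 0, 0, 0, 0, -0.0004, 0, 0, 0, 0, 0, 0, -0.0004, 0]
}}

```text
clock: 37.85
position: [0.577, -0.0437, 0.1121]
ee_rot: [-0.488, -3.103, -0.0]
force: [-2.6, 0.5, 7.0]
width: 0.002
gripper_force: 3.2
```

Emit:
{"op": "arm_command", "data": {
  "deltas": [0, 0, 0, 0, 0, -0.0004, 0, 0, 0, 0, 0, 0, -0.0004, 0]
}}

```text
clock: 38.05
position: [0.577, -0.0437, 0.1119]
ee_rot: [-0.488, -3.103, -0.001]
force: [-3.7, 0.4, 8.8]
width: 0.002
gripper_force: 4.6
```

Seated. I'll lift off to the left, clear of the case, and look.

Emit:
{"op": "arm_command", "data": {
  "deltas": [0, 0, 0, 0, 0, 0.04, 0, 0, 0, 0, 0, 0, 0.09, 0, 0, 0, 0, 0, 0, 0.13, 0, 0, 0, 0, -0.02, 0.045, 0.14, 0, 0, 0, 0, -0.04, 0.09, 0.14, 0, 0, 0, 0, -0.06, 0.135, 0.14, 0, 0, 0, 0, -0.08, 0.18, 0.14, 0, 0, 0, 0, -0.1, 0.22, 0.14, 0, 0, 0, 0, -0.12, 0.26, 0.14, 0, 0, 0, 0, -0.14, 0.3, 0.14, 0, 0, 0, 0, -0.14, 0.3, 0.14, 0, 0, 0, 0, -0.14, 0.3, 0.14, 0]
}}

```text
clock: 39.25
position: [0.4366, 0.2572, 0.2513]
ee_rot: [0.483, 3.104, -0.0]
force: [0.7, -0.8, 0.6]
width: 0.009
gripper_force: 0.0
```

Run:
```python
from h import *
s=sensors.observe();print(s['position'],s['force'])
a=optics.get_image("top")[215:335,310:450];b=optics.get_image("scene")[140:300,170:320]
a=cv2.resize(a,None,fx=3,fy=3,interpolation=2);b=cv2.resize(b,None,fx=2.5,fy=2.5,interpolation=2)
h=max(a.shape[0],b.shape[0]);o=np.zeros((h,a.shape[1]+b.shape[1],3),np.uint8);o[:a.shape[0],:a.shape[1]]=a;o[:b.shape[0],a.shape[1]:]=b
cv2.imwrite("pics/i.png",o)
```

```text
[0.4366304  0.25717472 0.25126212] [ 0.6932945  -0.82797958  0.57990313]
```

View pics/i.png

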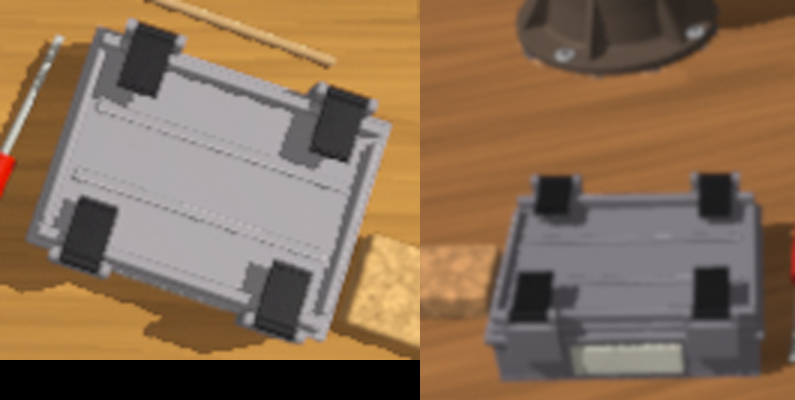

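All four clips lie over the lid, at (150,60), (340,122), (90,235) and (283,300) in the top crop. The lid is down and the arm is clear.

```bash
python3 -c "
from cell import arm;print(arm.sign_off())"
```

```text
the job is handed in; nothing more can be done
None
```

The case is closed and handed in: lid pushed home first, then the clips snapped in the order near-left, far-right, near-right, far-left; the highest force I read was about 23 N, in a brief sideways slip on the near-left clip.

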